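# Vent the plant mister and unscrew its filler cap

## Robot

A 6-joint arm with a two-finger parallel gripper is mounted at the origin on the work surface. World frame = base frame: x ahead of the robot, y to its left, z up, the work surface at z = 0. Lengths are in m, angles in rad, forces in N, time in s.
With the tool pointing down it reaches from about 0.325 to 0.775 m from the base axis. Payload 5.5 kg.
Tool frame: the origin (TCP) lies on the centre line of the jaws, within the pads' length; the fingertips stand 19 mm ahead of it and the grasp point (between the pads) is the TCP; z points along the fingers, y is the direction in which the jaws open and shut (so a half turn about z gives the same grasp; the last joint's range is limited). The gripper opens to 85 mm and grips with 20 to 120 N. Pads are 22 mm wide; open, the fingers measure 114 mm over their backs; the gripper's body (76 mm by 85 mm) begins 54 mm behind the grasp point. The pads swing forward as they close: fully open they stand 13 mm farther back than shut.
Start: joints at [1.153, 0.091, 1.231, -0, 1.82, -0.057], TCP at [0.212, 0.561, 0.25] pointing down, gripper open.
Joint ranges: [-2.87, 2.87], [-0.86, 2.18], [0.17, 2.46], [-1.51, 4.65], [0.06, 2.69], [-2.65, 2.65]. Speed limits (rad/s): [2.57, 2.57, 3.01, 3.14, 3.14, 3.14].

## Interface

Orientations are given as a unit quaternion [x, y, z, w].
In Python, from station import * gives the robot as it stands.
- The arm moves only by the tool servo_tool, never from a script. Its argument "motion" is a list of rows, each an object with "gripper": the closure, from 0 (fully open) to 1 (shut); "delta_pos": the shift along the world's x, y, z in cm, a list of three; "dr": the turn, a rotation vector about the world's x, y, z in degrees, a list of three. A call has 1 to 12 rows; each row is the pose to reach, as a shift and turn from the pose commanded when the call began; what a row does not reach only later rows make up. A row lasts 1/12 s, in which the tool goes at most 41.7 mm and 7.16 degrees, less where a joint would pass 70% of its speed; a pose out of reach is approached as far as the arm can. A call with a gripper value outside its range is refused whole. The fingers move at their own pace and stop on an object; "newtons" is the grip in N (left out, the last holds). Time passes only in rows, so rows that repeat a pose let the fingers close. It gives the time, the measured TCP pose, the force and the opening at its end, in the units of the state.
- state(): the state, without advancing time (a new reading comes with each control period).
- read_camera(name): name is "scene" or "top" or "wrist"; returns a dict with "frame" (480x640x3 uint8, blue, green, red), "fx", "fy", "cx", "cy" (pixels), "R" (3x3) and "t" (3): a world point X has camera coordinates R X + t. Camera axes: x right, y down, z forward; pixel columns grow to the right and rows downward; lengths in m; the calibration is good to about 2 mm. A picture is of the moment at which its call begins. There is no depth.
- close_job(): hands the job in, once; it reports no verdict.
Trained networks look in a picture, given as the dict that the camera call returned (one of the last four; its "shot" number tells which), for a name from the list of things; names that differ only in an ending like _2 or _b are one class to them, and where a whole thing is asked for, a point or a joint stands for the part that bears it (a point fixed in the world has none). Each returns a list of dicts, best first, with "conf" (0 to 1); they miss things now and then, are a little off and sometimes report something else, mostly with a low value. They report only what shows in the picture. A call takes as long as a camera call. They do not tell look-alikes from the thing itself.
- find_in(picture, target): "extent" ([left, top, right, bottom] in pixels, round what is visible of it).
- outline_of(picture, target): "region" (480x640 bool, what is visible of it) and "extent" ([left, top, right, bottom] in pixels, round what is visible of it).
- landmark_of(picture, target): "position" ([column, row] in pixels: a listed point, or the origin of a listed thing).
The state is a dict: "time_s": time; "q": joint angles; "joint_velocities": joint speeds; "tau": joint torques, N m; "ee_pos": TCP position; "tool_rot": TCP orientation; "contact_force": force on the tool from outside, world axes, zero at the start; "ft_torque": the same for the moment, N m; "opening": finger opening in m.
Only numpy, scipy, OpenCV 4.12 (cv2) and the standard library are available. Lean on these libraries where they do the work, as an engineer would, in place of code of your own. Each camera call takes 0.05 s, during which the arm holds its last target.

## Task

Open the plant mister on the sill for refilling: first let off its pressure by squeezing the orange trigger fully home against the white grip for a moment and letting it spring right back. Then, leaving the green tank seated in its nest, unscrew the black cap anticlockwise, stop turning once the threads let go, and lift it straight up. Finish with the gripper still holding the cap level over the open neck, clear of it by about a finger's width (the program ends while holding), with the other things on the sill left where they are.

Things in the scene. Friction and masses are not known exactly. Their poses are not given: they have to be found in the camera images.
- station: Mister's grey base plate, 120 (x) x 250 (y) x 8 mm, fixed; origin under its centre, z up. At y = -65 mm: square nest (top 42 mm above the sill) that braces the tank against turning. At y = +70 mm: black valve block (46 x 34 mm, top 60 mm) with upright white grip, 18 mm (x) by 26 mm (y), top 135 mm above the sill. Low brass-tipped nozzle to +x.
- trigger_pinch (a point): Where to pinch grip and trigger together from above, along x: 118 mm above the sill, 17 mm below the grip's top; axes as the base. The grip's far face is 13.5 mm to +x of this point; the trigger's outer face is about 23 mm to -x of it when released, 13.5 mm when home. 90 mm are free on each side in y.
- trigger (a joint): Orange trigger: upright lever 8 mm thick, 20 mm wide, on the grip's -x side, hinged at its lower end 64 mm above the sill, top about 135 mm. Angle, rad: 0 released (leaning away from the grip), 0.18 fully home (upright along the grip). Sprung: about 6 N at the pinch point to start, 14 N to hold it home; springs back by itself.
- tank: Loose square green tank, 64 x 64 x 70 mm, about 0.35 kg, origin under its centre, z up; sits in the nest with 1 mm play, 8 mm above the sill. Round neck on top, 29 mm across, to 98 mm; its sprung rubber seal reaches 101 mm (105 mm with the cap off). Three lugs on the neck hold the cap. Its +x is the same as the base's. A white dot on the shoulder 52 degrees anticlockwise of +x marks open.
- cap_center (a point): Centre (half-way up) of the black round cap, 52 mm across, 29 mm tall, 40 g; z up, x along the yellow pointer on top. Screwed on: 98.5 mm above the tank's origin, underside 14 mm above the tank's shoulder, pointer -15 to +10 degrees from the tank's +x (plus is anticlockwise). Lifted: clear of the seal above 119.5 mm.
- cap_pointer (a point): Tip of the yellow pointer on the cap's top, 24 mm from its axis. How the cap works: 0.2 to 0.4 N m turns it, without rising, anticlockwise from above. Its lugs let go once the pointer is about 40 degrees from the tank's +x, when the seal (8 N) pushes it up by up to 4 mm; a hard stop follows at about 68. Aim at the white dot (52 degrees), then lift.
- succulent_pale: Succulent in a pale matte ceramic pot, 90 mm across, 115 mm tall overall, loose; origin under its centre. Leave alone.
- succulent_brown: Succulent in a brown-grey matte ceramic pot, 90 mm across, 115 mm tall overall, loose; origin under its centre. Leave alone.
- organiser: Translucent pill organiser, 45 x 160 x 26 mm, seven flaps with blue press buttons, loose; origin under its centre. Leave alone.
- measure: Thimble-sized aluminium measuring cap, 28 mm across, 26 mm tall, loose; origin under its centre. Leave alone.
- toothpicks: Round bamboo toothpick holder, 44 mm across, 68 mm tall with its picks, loose; origin under its centre. Leave alone.
- tester: Stainless cake tester stand, round foot 64 mm across, a post and crossbar 119 mm tall, loose; origin under its centre. Leave alone.
Mind the look-alikes: they are no part of the job. Leave any red look-alike of the part that bears cap_center alone.

How it is judged:
By the outcome, as a careful person would: the job done as asked, in the order asked, and still so for the second after the job is handed in, while the arm keeps its last pose, push and grip.
It also fails if it takes over 45 s, if anything falls off the work surface, if the arm or the gripper's body presses on something with over 40 N, if the wrist force passes 120 N, or if a joint passes its speed limit or range.

## Working session

There is one attempt and no reset: what is moved stays moved. The work goes in short steps, Python scripts to look and compute and a tool call to move; the robot and the scene stay as the last step left them, time stands still between calls to the robot, and variables do not carry over. Pictures are saved under pics/ and viewed, and the job is handed in when it is done.

Besides the shell and the picture viewer there is one more tool, called after "Emit:" as a command line: name --argument value ..., lists and objects as JSON in quotes. servo_tool: Moves the arm, as the interface text tells. Its arguments: {"type":"object","properties":{"motion":{"type":"array","items":{"type":"object","properties":{"gripper":{"type":"number"},"delta_pos":{"type":"array","items":{"type":"number"}},"dr":{"type":"array","items":{"type":"number"}}}}},"newtons":{"type":"number"}},"required":["motion"]}

```bash
mkdir -p pics; cat > h.py <<'E'
from station import *
import numpy as np, cv2
def ray(p,uv):
    d=np.array([(uv[0]-p["cx"])/p["fx"],(uv[1]-p["cy"])/p["fy"],1.0]); R=np.array(p["R"]);t=np.array(p["t"])
    return -R.T@t, R.T@d
def at_z(p,uv,z):
    o,d=ray(p,uv); return o+d*(z-o[2])/d[2]
def proj(p,X):
    c=np.array(p["R"])@np.array(X)+np.array(p["t"]); return np.array([c[0]/c[2]*p["fx"]+p["cx"],c[1]/c[2]*p["fy"]+p["cy"]])
def tri(ps,uvs):
    A=np.zeros((3,3));b=np.zeros(3)
    for p,u in zip(ps,uvs):
        o,d=ray(p,u);d/=np.linalg.norm(d);M=np.eye(3)-np.outer(d,d);A+=M;b+=M@o
    return np.linalg.solve(A,b)
E
python3 - <<'E'
from h import *
s=state();print(s)
P={}
for n in("scene","top","wrist"):
    p=read_camera(n);P[n]=p;cv2.imwrite(f"pics/{n}0.png",p["frame"])
    print(n,(-np.array(p["R"]).T@np.array(p["t"])).round(3))
    for t in("cap_center","cap_pointer","trigger_pinch","station","tank","measure","organiser","toothpicks","tester","succulent_pale","succulent_brown"):
        try: print(t,[(np.round(r["position"],1).tolist(),round(r["conf"],2)) for r in landmark_of(p,t)])
        except Exception as e: print(t,e)
E
```

```text
{'time_s': 0.0, 'q': array([ 1.15330147e+00,  9.18469299e-02,  1.23193742e+00,  2.44316154e-05,
        1.81977516e+00, -5.66718981e-02]), 'joint_velocities': array([-1.86514659e-03,  2.73131509e-05, -1.95981263e-03, -1.42393765e-04,
       -8.81152331e-04, -4.07333037e-04]), 'tau': array([-3.48128269e-04, -4.58711243e+01, -4.18031287e+01, -1.70199373e-04,
        1.11422769e-02, -1.18588855e-05]), 'ee_pos': array([0.21170264, 0.56114044, 0.24912886]), 'tool_rot': array([ 1.79431355e-01,  9.83770004e-01, -9.53140820e-04, -2.42488013e-04]), 'contact_force': array([0.72521934, 0.77794609, 0.25901495]), 'ft_torque': array([-0.03692395, -0.04354965,  0.03917172]), 'opening': 0.0855227616422253}
scene [ 0.989 -0.74   0.701]
cap_center [([303.0, 312.4], 0.81), ([303.1, 242.7], 0.59), ([245.5, 331.6], 0.58)]
cap_pointer [([312.3, 234.7], 0.89), ([255.3, 328.7], 0.7), ([295.1, 299.8], 0.66)]
trigger_pinch [([327.4, 202.2], 0.78)]
station [([318.4, 260.7], 0.96)]
tank [([305.6, 273.4], 0.75), ([303.7, 241.5], 0.53), ([135.9, 389.4], 0.45), ([396.2, 272.4], 0.44)]
measure [([351.3, 354.2], 0.5
[... 173 characters left out ...]
77.4, 313.2], 0.23)]
succulent_brown [([398.8, 189.9], 0.68)]
top [0.522 0.014 1.306]
cap_center [([396.6, 239.4], 0.74), ([433.1, 264.5], 0.73), ([351.8, 261.1], 0.56)]
cap_pointer [([428.9, 254.5], 0.95), ([349.6, 254.0], 0.6)]
trigger_pinch []
station [([326.2, 267.2], 0.82)]
tank [([345.6, 260.1], 0.7)]
measure [([406.9, 187.9], 0.51)]
organiser [([242.9, 198.8], 0.98)]
toothpicks [([302.3, 196.2], 0.52)]
tester [([360.8, 188.5], 0.74)]
succulent_pale [([506.8, 307.7], 0.7)]
succulent_brown [([168.9, 250.0], 0.79)]
wrist [0.139 0.589 0.373]
cap_center []
cap_pointer []
trigger_pinch []
station []
tank []
measure []
organiser []
toothpicks []
tester []
succulent_pale []
succulent_brown []
```

View pics/scene0.png

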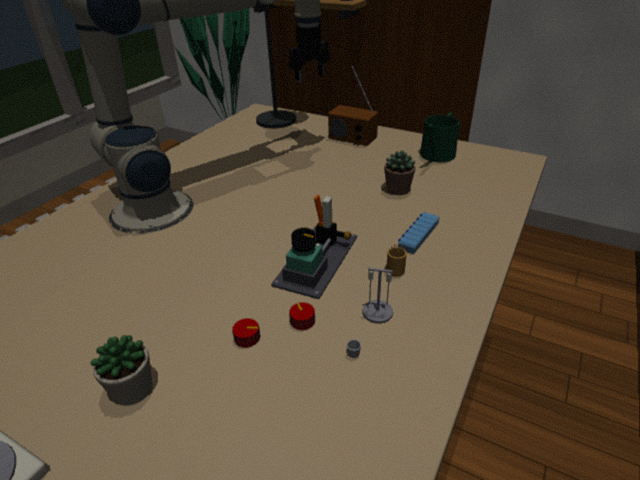

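View pics/top0.png

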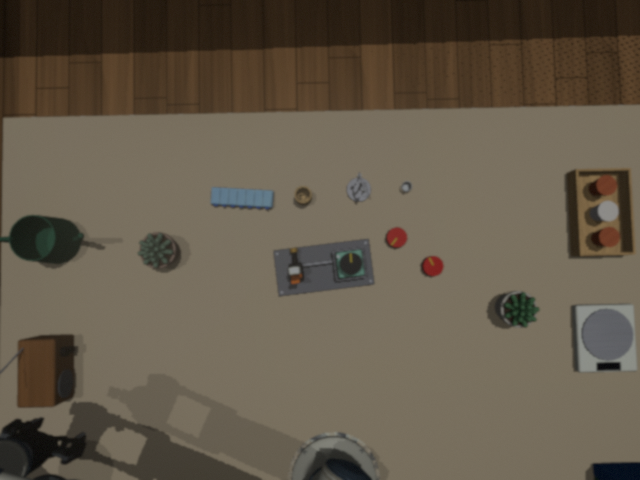

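```bash
python3 - <<'E'
from h import *
p=read_camera("top");q=read_camera("scene")
import pickle;pickle.dump((p,q),open("pq.pkl","wb"))
f=p["frame"][210:330,270:450];cv2.imwrite("pics/tc.png",cv2.resize(f,None,fx=4.4,fy=4.4,interpolation=cv2.INTER_CUBIC))
f=q["frame"][180:350,220:400];cv2.imwrite("pics/sc.png",cv2.resize(f,None,fx=3.5,fy=3.5,interpolation=cv2.INTER_CUBIC))
E
```

```text
(no output)
```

View pics/tc.png

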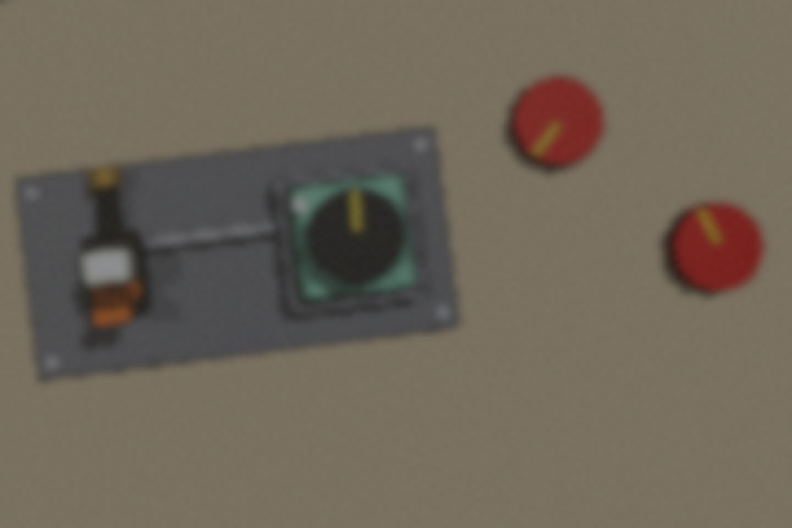

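View pics/sc.png

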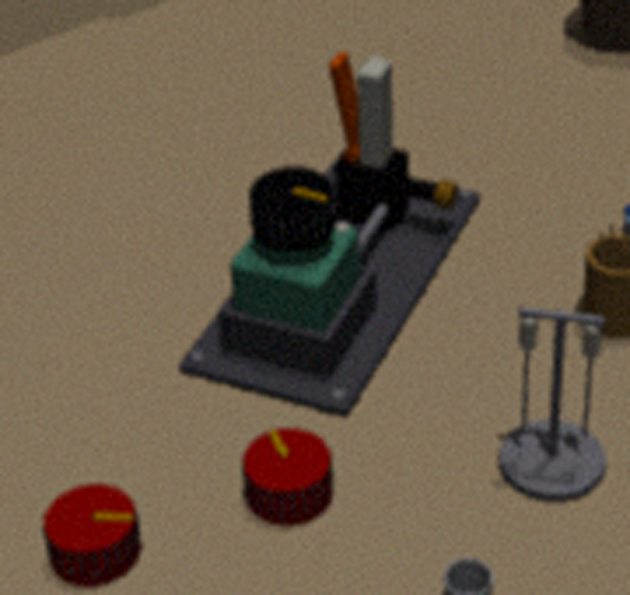

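The top view shows the base plate with corners at about (274,250), (368,239), (374,284) and (279,296). The black cap is near (351,263), pointer up. The grip is near (294,270) with the orange trigger on its lower side. The two red caps are decoys. Next I'll compute the base pose.

```bash
python3 - <<'E'
from h import *
import pickle
p,q=pickle.load(open("pq.pkl","rb"))
hsv=cv2.cvtColor(p["frame"],cv2.COLOR_BGR2HSV)
c=np.array([[17,178],[433,128],[458,325],[38,380]])/4.4+[270,210]
W=np.array([at_z(p,u,.008)[:2] for u in c]);print(W.round(4))
print("sides",[np.linalg.norm(W[i]-W[(i+1)%4]).round(4) for i in range(4)])
ctr=W.mean(0);ydir=(W[0]-W[1]+W[3]-W[2]);th=np.arctan2(ydir[1],ydir[0])-np.pi/2
print(ctr,np.degrees(th))
R=np.array([[np.cos(th),-np.sin(th)],[np.sin(th),np.cos(th)]])
print("tank pred",ctr+R@[0,-.065],"grip pred",ctr+R@[0,.07])
cap=at_z(p,np.array([355,234])/4.4+[270,210],.121);tip=at_z(p,np.array([356,190])/4.4+[270,210],.121)
print("cap",cap,"tip",tip, np.degrees(np.arctan2(*(tip-cap)[[1,0]])))
print("grip top",at_z(p,np.array([107,266])/4.4+[270,210],.135))
# scene cap
print("tri cap",tri([p,q],[np.array([355,234])/4.4+[270,210],[220+293/3.5,180+190/3.5]]))
print("tri griptop",tri([p,q],[np.array([107,266])/4.4+[270,210],[220+376/3.5,180+64/3.5]]))
for n in ("cap_center","cap_pointer","trigger_pinch"):
    for cam in (p,q):
        pass
cx=np.r_[ctr+R@[0,-.065],.121]; gx=np.r_[ctr+R@[0,.07],.135]
for X in (cx,gx):print(proj(p,X),proj(q,X))
print("pinch scene", at_z(q,[327.4,202.2],.118))
E
```

```text
[[ 0.5795  0.1389]
 [ 0.6033 -0.106 ]
 [ 0.4876 -0.1174]
 [ 0.4613  0.1286]]
sides [np.float64(0.246), np.float64(0.1163), np.float64(0.2474), np.float64(0.1186)]
[0.53290947 0.01103145] 5.836994766708547
tank pred [ 0.53951988 -0.05363154] grip pred [0.52579056 0.08066852]
cap [ 0.54041081 -0.05217121  0.121     ] tip [ 0.56394547 -0.0533126   0.121     ] -2.7765766719115206
grip top [0.52631259 0.07998991 0.135     ]
tri cap [ 0.54248507 -0.05097396  0.11940626]
tri griptop [0.52906523 0.08159003 0.13500448]
[351.3114242  263.54620662] [300.75593693 234.01376816]
[294.03036107 270.68625381] [324.68202556 198.23349124]
pinch scene [0.52658187 0.09200751 0.118     ]
```

Emit:
servo_tool --motion '[{"delta_pos":[2,-3.2,0],"dr":[0,0,-5],"gripper":0},{"delta_pos":[4.2,-6.6,0],"dr":[0,0,-11],"gripper":0},{"delta_pos":[6.4,-10,0],"dr":[0,0,-17],"gripper":0},{"delta_pos":[8.6,-13.3,0],"dr":[0,0,-23],"gripper":0},{"delta_pos":[10.8,-16.7,0],"dr":[0,0,-29],"gripper":0},{"delta_pos":[13,-20,0],"dr":[0,0,-35],"gripper":0},{"delta_pos":[15.1,-23.4,0],"dr":[0,0,-41],"gripper":0},{"delta_pos":[17.3,-26.8,0],"dr":[0,0,-47],"gripper":0},{"delta_pos":[19.4,-30.1,0],"dr":[0,0,-53],"gripper":0},{"delta_pos":[21.6,-33.5,0],"dr":[0,0,-59],"gripper":0},{"delta_pos":[23.8,-36.9,0],"dr":[0,0,-63.5],"gripper":0},{"delta_pos":[26,-40.3,0],"dr":[0,0,-63.5],"gripper":0}]'

```text
time_s: 2.9
ee_pos: [0.4725, 0.1565, 0.2506]
tool_rot: [0.672, 0.741, 0.0, 0.0]
contact_force: [1.0, 0.9, -0.6]
opening: 0.0852
```

Emit:
servo_tool --motion '[{"delta_pos":[1.8,-2.8,0],"dr":[0,0,0],"gripper":0},{"delta_pos":[3.3,-5.2,0],"dr":[0,0,0],"gripper":0},{"delta_pos":[4.4,-6.9,0],"dr":[0,0,0],"gripper":0},{"delta_pos":[5,-7.8,0],"dr":[0,0,0],"gripper":0},{"delta_pos":[5,-7.8,0],"dr":[0,0,0],"gripper":0}]'

```text
time_s: 3.32
ee_pos: [0.5225, 0.0788, 0.2498]
tool_rot: [0.671, 0.741, -0.0, -0.0]
contact_force: [-0.1, -0.1, -0.1]
opening: 0.0859
```

```bash
python3 - <<'E'
from h import *
s=state();print(s["time_s"],s["ee_pos"],s["tool_rot"],s["contact_force"],s["q"])
p=read_camera("wrist");import pickle;pickle.dump(p,open("w1.pkl","wb"))
cv2.imwrite("pics/w1.png",p["frame"])
for t in("cap_center","cap_pointer","trigger_pinch","station"):
    print(t,[(np.round(r["position"],1).tolist(),round(r["conf"],2)) for r in landmark_of(p,t)])
print("pinch proj",proj(p,[.5213,.0802,.118]),proj(p,[.5258,.0807,.135]))
E
```

```text
3.3167 [0.52250769 0.07878425 0.24984958] [ 6.71249921e-01  7.41231011e-01 -3.52044367e-04 -8.73974064e-05] [-0.10482114 -0.09845008 -0.06853833] [ 8.54802608e-02 -1.01165364e-01  1.42308170e+00 -3.62910649e-04
  1.82031083e+00 -1.36178914e-02]
cap_center [([324.8, 389.4], 0.86), ([369.2, 430.3], 0.76)]
cap_pointer [([356.1, 431.4], 0.89), ([354.9, 401.6], 0.69), ([324.8, 265.8], 0.2)]
trigger_pinch [([317.9, 228.9], 0.89)]
station [([325.6, 263.3], 0.58)]
pinch proj [314.37144273 231.81922597] [321.58093762 239.61809455]
```

View pics/w1.png

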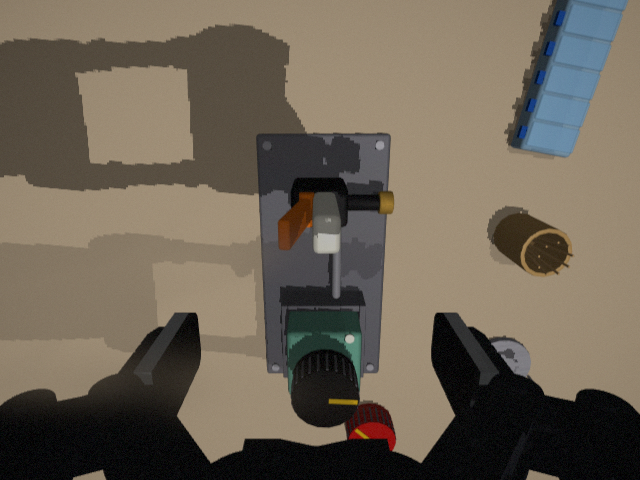

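The wrist view shows the grip's top at about (327,243), the trigger top at about (285,235), and the plate corners at (257,134), (390,134), (380,374) and (268,374). I'll refine the pose with these.

```bash
python3 - <<'E'
from h import *
import pickle
p=pickle.load(open("w1.pkl","rb"))
cv2.imwrite("pics/w1c.png",cv2.resize(p["frame"][120:440,240:420],None,fx=1.8*1.0,fy=1.8,interpolation=cv2.INTER_CUBIC))
W=np.array([at_z(p,u,.008)[:2] for u in [(257,134),(390,134),(380,374),(268,374)]]);print(W.round(4))
print([np.linalg.norm(W[i]-W[(i+1)%4]).round(4) for i in range(4)], W.mean(0))
yd=W[0]-W[3]+W[1]-W[2];print(np.degrees(np.arctan2(yd[1],yd[0]))-90)
print("grip top",at_z(p,(327,243),.135),"L/R",at_z(p,(314,243),.135),at_z(p,(340,243),.135))
print("trig top",at_z(p,(285,236),.135))
b=at_z(p,(343,402),.121);print("cap tip",at_z(p,(357,402),.121),at_z(p,(328,401),.121))
print("pinch net",at_z(p,(317.9,228.9),.118))
c=at_z(p,(325,397),.121);print("cap ctr",c)
E
```

```text
[[ 0.4652  0.1316]
 [ 0.5816  0.1433]
 [ 0.6096 -0.1035]
 [ 0.4906 -0.1154]]
[np.float64(0.117), np.float64(0.2484), np.float64(0.1196), np.float64(0.2483)] [0.536727   0.01401213]
6.176997572397781
grip top [0.52938749 0.07883577 0.135     ] L/R [0.52133324 0.07803026 0.135     ] [0.53744165 0.07964127 0.135     ]
trig top [0.50301711 0.08078656 0.135     ]
cap tip [ 0.56649419 -0.04926189  0.121     ] [ 0.54459553 -0.05053821  0.121     ]
pinch net [0.52341855 0.08243283 0.118     ]
cap ctr [ 0.54195584 -0.04715757  0.121     ]
```

View pics/w1c.png

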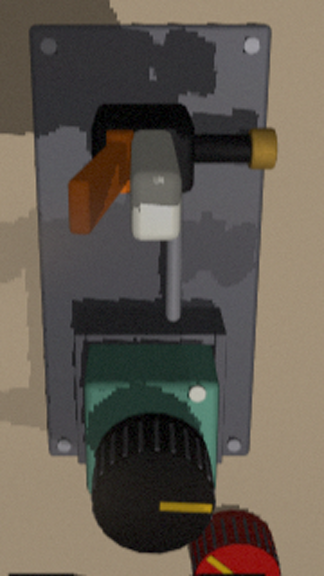

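Emit:
servo_tool --motion '[{"delta_pos":[0.1,0.2,-2.5],"dr":[0,0,0],"gripper":0},{"delta_pos":[0.1,0.2,-5],"dr":[0,0,0],"gripper":0},{"delta_pos":[0.1,0.2,-7.5],"dr":[0,0,0],"gripper":0},{"delta_pos":[0.1,0.2,-9.5],"dr":[0,0,0],"gripper":0},{"delta_pos":[0.1,0.2,-11],"dr":[0,0,0],"gripper":0},{"delta_pos":[0.1,0.2,-12.2],"dr":[0,0,0],"gripper":0},{"delta_pos":[0.1,0.2,-13],"dr":[0,0,0],"gripper":0},{"delta_pos":[0.1,0.2,-13.2],"dr":[0,0,0],"gripper":0},{"delta_pos":[0.1,0.2,-13.2],"dr":[0,0,0],"gripper":0}]'

```text
time_s: 4.32
ee_pos: [0.5227, 0.0827, 0.1183]
tool_rot: [0.67, 0.742, -0.0, -0.0]
contact_force: [-0.7, 0.8, 0.2]
opening: 0.0852
```

```bash
python3 - <<'E'
from h import *
s=state();print(s["time_s"],s["ee_pos"],s["contact_force"],s["opening"])
p=read_camera("wrist");cv2.imwrite("pics/w2.png",p["frame"])
E
```

```text
4.3167 [0.52269508 0.08273589 0.11831957] [-0.69756754  0.81662728  0.21692847] 0.08519838022374912
```

View pics/w2.png

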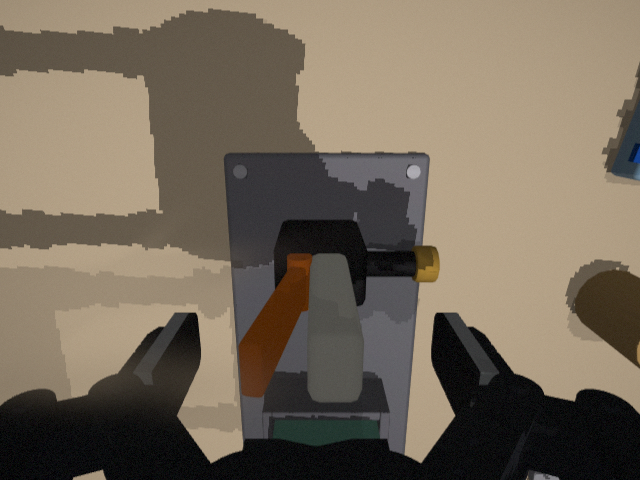

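The open jaws straddle the grip and trigger: pads at columns 185 and 450, the grip at about 336, the trigger top at about 255. Now the squeeze.

Emit:
servo_tool --motion '[{"gripper":1,"delta_pos":[0,0,0],"dr":[0,0,0]},{"gripper":1,"delta_pos":[0,0,0],"dr":[0,0,0]},{"gripper":1,"delta_pos":[0,0,0],"dr":[0,0,0]},{"gripper":1,"delta_pos":[0,0,0],"dr":[0,0,0]},{"gripper":1,"delta_pos":[0,0,0],"dr":[0,0,0]},{"gripper":1,"delta_pos":[0,0,0],"dr":[0,0,0]},{"gripper":1,"delta_pos":[0,0,0],"dr":[0,0,0]},{"gripper":1,"delta_pos":[0,0,0],"dr":[0,0,0]},{"gripper":1,"delta_pos":[0,0,0],"dr":[0,0,0]},{"gripper":1,"delta_pos":[0,0,0],"dr":[0,0,0]},{"gripper":1,"delta_pos":[0,0,0],"dr":[0,0,0]},{"gripper":1,"delta_pos":[0,0,0],"dr":[0,0,0]}]' --newtons 45

```text
time_s: 5.37
ee_pos: [0.5246, 0.0825, 0.1197]
tool_rot: [0.67, 0.742, 0.002, 0.002]
contact_force: [8.0, 0.1, 1.2]
opening: 0.0261
```

```bash
python3 - <<'E'
from h import *
s=state();print(s["time_s"],s["ee_pos"],s["contact_force"],s["opening"])
p=read_camera("wrist");cv2.imwrite("pics/w3.png",p["frame"])
E
```

```text
5.3667 [0.52460945 0.0825237  0.11967449] [8.03062164 0.08070003 1.21898331] 0.026129889393146023
```

View pics/w3.png

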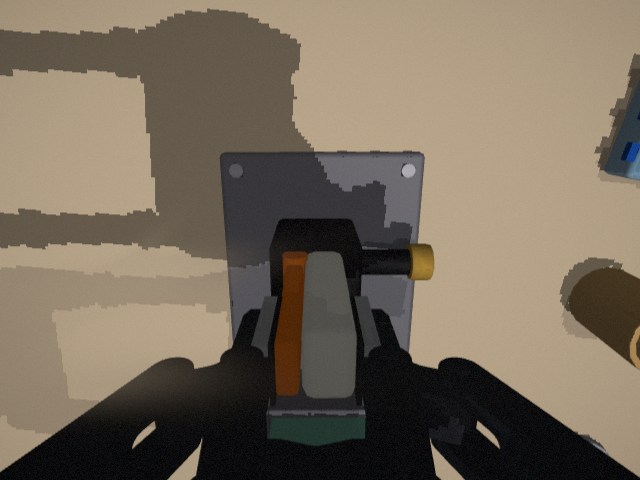

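The trigger stands upright and flush against the grip (boundary at about column 302), with the opening at 26 mm, so it's home. I'll hold it briefly, then release.

Emit:
servo_tool --motion '[{"gripper":1,"delta_pos":[0.1,0,0],"dr":[0,0,0]},{"gripper":1,"delta_pos":[0.2,0,0],"dr":[0,0,0]},{"gripper":1,"delta_pos":[0.2,0,0],"dr":[0,0,0]},{"gripper":1,"delta_pos":[0.2,0,0],"dr":[0,0,0]},{"gripper":0,"delta_pos":[0.2,0,0],"dr":[0,0,0]},{"gripper":0,"delta_pos":[0.1,0,0],"dr":[0,0,0]},{"gripper":0,"delta_pos":[0,0,0],"dr":[0,0,0]},{"gripper":0,"delta_pos":[0,0,0],"dr":[0,0,0]},{"gripper":0,"delta_pos":[0,0,0],"dr":[0,0,0]},{"gripper":0,"delta_pos":[0,0,0],"dr":[0,0,0]},{"gripper":0,"delta_pos":[0,0,0],"dr":[0,0,0]},{"gripper":0,"delta_pos":[0,0,0],"dr":[0,0,0]}]'

```text
time_s: 6.42
ee_pos: [0.523, 0.0824, 0.1184]
tool_rot: [0.67, 0.742, 0.0, 0.0]
contact_force: [-0.1, 0.9, -0.2]
opening: 0.0855
```

```bash
python3 - <<'E'
from h import *
s=state();print(s["time_s"],s["ee_pos"],s["contact_force"],s["opening"])
p=read_camera("wrist");cv2.imwrite("pics/w4.png",p["frame"])
E
```

```text
6.4167 [0.5229872  0.08236359 0.11843364] [-0.05786331  0.85932827 -0.1881741 ] 0.08552691816394478
```

View pics/w4.png

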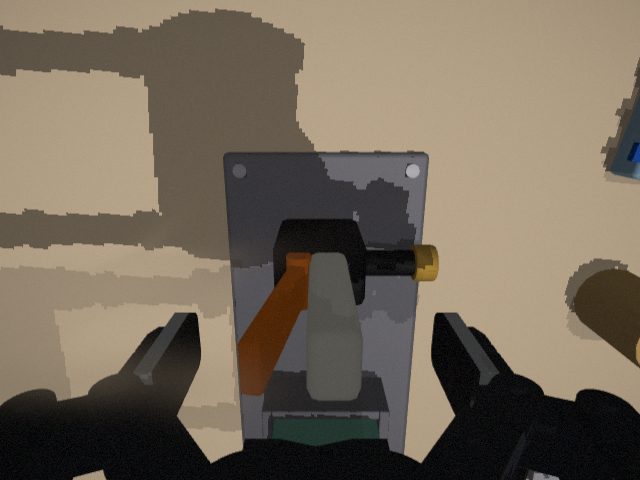

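The trigger sprang back to its leaning position (top at about column 253, same as before). Next I'll rise and go over the cap.

Emit:
servo_tool --motion '[{"gripper":0,"delta_pos":[0,0,2],"dr":[0,0,0]},{"gripper":0,"delta_pos":[0,0,5],"dr":[0,0,0]},{"gripper":0,"delta_pos":[0,0,8.5],"dr":[0,0,0]},{"gripper":0,"delta_pos":[0.3,-2,11],"dr":[0,0,0]},{"gripper":0,"delta_pos":[0.8,-5,12],"dr":[0,0,0]},{"gripper":0,"delta_pos":[1.2,-8.5,12],"dr":[0,0,0]},{"gripper":0,"delta_pos":[1.6,-11.5,12],"dr":[0,0,0]},{"gripper":0,"delta_pos":[2,-13.2,12],"dr":[0,0,0]},{"gripper":0,"delta_pos":[2,-13.4,12],"dr":[0,0,0]},{"gripper":0,"delta_pos":[2,-13.4,12],"dr":[0,0,0]},{"gripper":0,"delta_pos":[2,-13.4,12],"dr":[0,0,0]}]'

```text
time_s: 7.38
ee_pos: [0.5427, -0.0511, 0.2382]
tool_rot: [0.67, 0.742, 0.0, -0.0]
contact_force: [-0.3, 0.5, 0.1]
opening: 0.0855
```

```bash
python3 - <<'E'
from h import *
import pickle
s=state();print(s["time_s"],s["ee_pos"],s["contact_force"],s["opening"],s["q"])
p=read_camera("wrist");cv2.imwrite("pics/w5.png",p["frame"]);pickle.dump(p,open("w5.pkl","wb"))
for t in("cap_center","cap_pointer","tank"):
    print(t,[(np.round(r["position"],1).tolist(),round(r["conf"],2)) for r in landmark_of(p,t)])
print(proj(p,[.5425,-.0515,.121]))
E
```

```text
7.3833 [ 0.54274742 -0.05109003  0.23816409] [-0.32402877  0.47532539  0.08518506] 0.08546574618796048 [-1.56601649e-01 -5.85715133e-02  1.40338626e+00  5.84774700e-04
  1.79717091e+00 -2.58226930e-01]
cap_center [([366.2, 330.3], 0.66), ([316.6, 235.0], 0.56), ([283.6, 400.5], 0.56)]
cap_pointer [([351.7, 243.2], 0.86), ([353.4, 326.3], 0.73), ([303.4, 405.3], 0.61)]
tank [([311.8, 203.6], 0.63)]
[315.45987917 241.61959901]
```

View pics/w5.png

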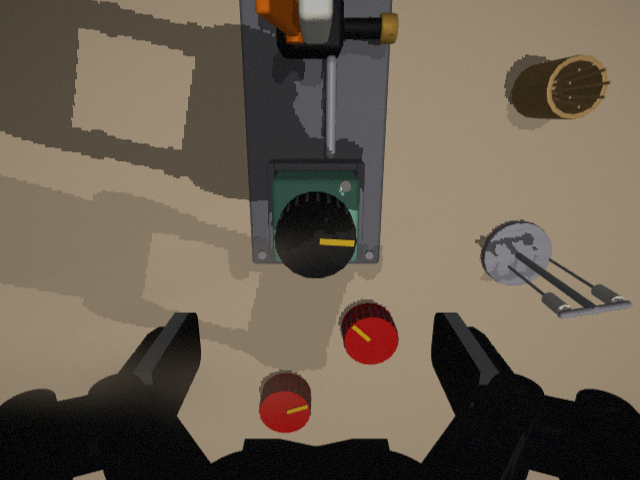

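The cap top is at about (316,239), diameter 80 px, within 2 mm of the predicted (315.5,241.6). The pointer runs (320,242) to (354,243). The white dot is at (345,187) and the red decoys are lower down.

```bash
python3 - <<'E'
from h import *
import pickle
p=pickle.load(open("w5.pkl","rb"))
f=p["frame"][150:300,230:400];cv2.imwrite("pics/w5c.png",cv2.resize(f,None,fx=4,fy=4,interpolation=cv2.INTER_CUBIC))
m=cv2.inRange(cv2.cvtColor(f,cv2.COLOR_BGR2HSV),(20,120,100),(35,255,255));ys,xs=np.nonzero(m);print(len(xs))
pts=np.array([at_z(p,(x+230,y+150),.121)[:2] for x,y in zip(xs,ys)])
vx,vy,x0,y0=cv2.fitLine(pts.astype(np.float32),cv2.DIST_L2,0,.001,.001).ravel();print("pointer ang",np.degrees(np.arctan2(vy,vx)),pts.min(0),pts.max(0))
d=at_z(p,(345,187),.078);print("dot",d)
for u in((276,239),(356,239),(316,277)):print(at_z(p,u,.121))
E
```

```text
230
pointer ang 2.1120865 [ 0.54508487 -0.05277544] [ 0.56661228 -0.04796817]
dot [ 0.56062991 -0.02273369  0.078     ]
[ 0.51772234 -0.05230788  0.121     ]
[ 0.56759981 -0.04718717  0.121     ]
[ 0.54530357 -0.07538773  0.121     ]
```

View pics/w5c.png

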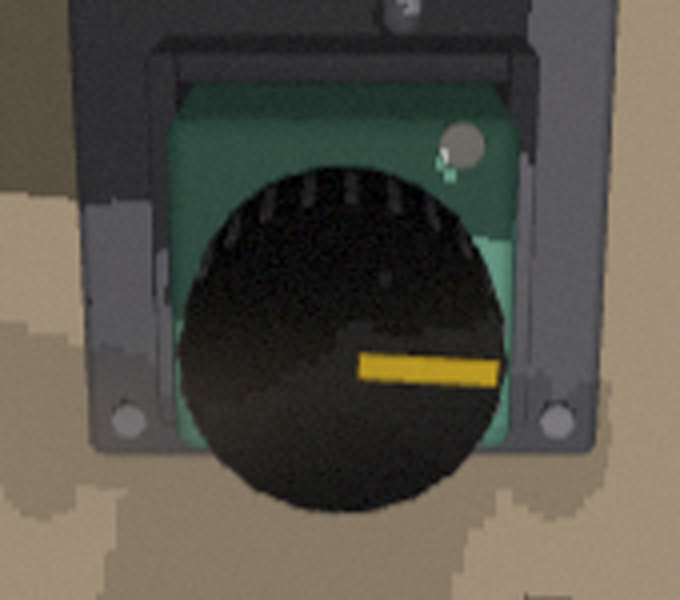

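Emit:
servo_tool --motion '[{"gripper":0,"delta_pos":[0,0,-2.5],"dr":[0,0,0]},{"gripper":0,"delta_pos":[0,0,-5.5],"dr":[0,0,0]},{"gripper":0,"delta_pos":[0,0,-8.5],"dr":[0,0,0]},{"gripper":0,"delta_pos":[0,0,-10.5],"dr":[0,0,0]},{"gripper":0,"delta_pos":[0,0,-12],"dr":[0,0,0]},{"gripper":0,"delta_pos":[0,0,-12.8],"dr":[0,0,0]},{"gripper":0,"delta_pos":[0,0,-13.1],"dr":[0,0,0]},{"gripper":0,"delta_pos":[0,0,-13.1],"dr":[0,0,0]},{"gripper":0,"delta_pos":[0,0,-13.1],"dr":[0,0,0]}]'

```text
time_s: 8.33
ee_pos: [0.5434, -0.0515, 0.1086]
tool_rot: [0.67, 0.742, 0.001, 0.001]
contact_force: [0.1, -0.7, 0.4]
opening: 0.0853
```

```bash
python3 - <<'E'
from h import *
s=state();print(s["time_s"],s["ee_pos"],s["contact_force"],s["opening"])
p=read_camera("wrist");cv2.imwrite("pics/w6.png",p["frame"])
E
```

```text
8.3333 [ 0.54341383 -0.05145036  0.10861424] [ 0.10881553 -0.6622397   0.35070999] 0.08531219088778891
```

View pics/w6.png

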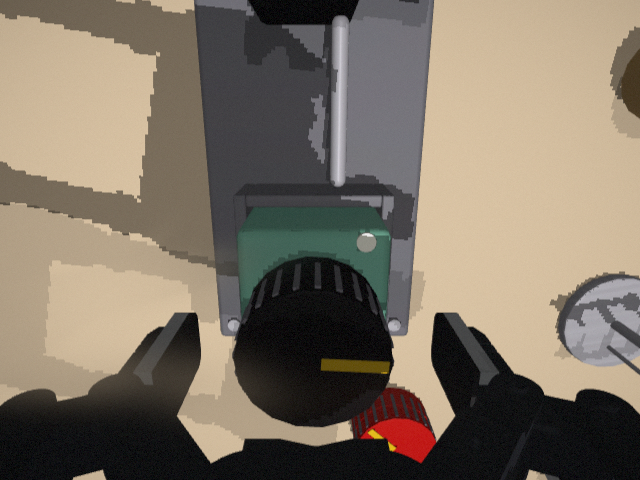

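The cap (columns 235–392, centre 313) sits between the pads (about 185 and 450, middle about 316). Now I'll grip it.

Emit:
servo_tool --motion '[{"gripper":1,"delta_pos":[0,0,-0.1],"dr":[0,0,0]},{"gripper":1,"delta_pos":[0,0,-0.2],"dr":[0,0,0]},{"gripper":1,"delta_pos":[0,0,-0.2],"dr":[0,0,0]},{"gripper":1,"delta_pos":[0,0,-0.2],"dr":[0,0,0]},{"gripper":1,"delta_pos":[0,0,-0.2],"dr":[0,0,0]},{"gripper":1,"delta_pos":[0,0,-0.2],"dr":[0,0,0]},{"gripper":1,"delta_pos":[0,0,-0.2],"dr":[0,0,0]},{"gripper":1,"delta_pos":[0,0,-0.2],"dr":[0,0,0]}]' --newtons 70

```text
time_s: 9.05
ee_pos: [0.5429, -0.0517, 0.1061]
tool_rot: [0.67, 0.742, 0.0, 0.0]
contact_force: [-3.4, -0.1, 5.8]
opening: 0.0503
```

```bash
python3 - <<'E'
from h import *
s=state();print(s["time_s"],s["ee_pos"],s["contact_force"],s["ft_torque"],s["opening"])
p=read_camera("wrist");cv2.imwrite("pics/w7.png",p["frame"])
E
```

```text
9.05 [ 0.54288161 -0.05171911  0.10612405] [-3.37469626 -0.14851713  5.81016767] [-0.02982904  0.51434797 -0.01485357] 0.05028249181288525
```

View pics/w7.png

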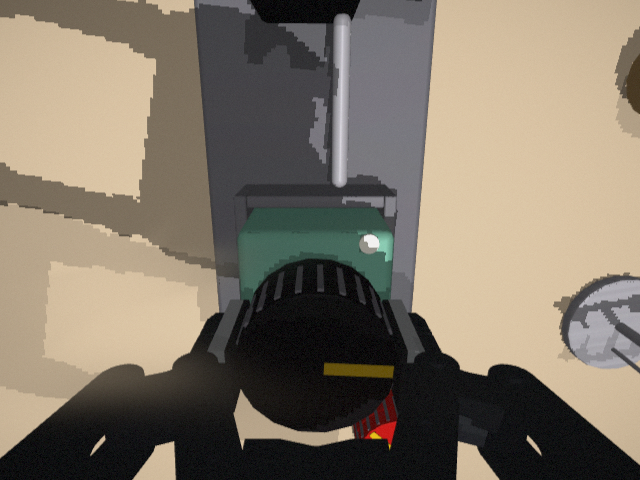

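The pads hold the cap at 50 mm, centred, pointer along the jaw line. I'll turn it halfway first.

Emit:
servo_tool --motion '[{"gripper":1,"delta_pos":[0,0,0],"dr":[0,0,2]},{"gripper":1,"delta_pos":[0,0,0],"dr":[0,0,5]},{"gripper":1,"delta_pos":[0,0,0],"dr":[0,0,8]},{"gripper":1,"delta_pos":[0,0,0],"dr":[0,0,11]},{"gripper":1,"delta_pos":[0,0,0],"dr":[0,0,14]},{"gripper":1,"delta_pos":[0,0,0],"dr":[0,0,17]},{"gripper":1,"delta_pos":[0,0,0],"dr":[0,0,20]},{"gripper":1,"delta_pos":[0,0,0],"dr":[0,0,23]},{"gripper":1,"delta_pos":[0,0,0],"dr":[0,0,26]},{"gripper":1,"delta_pos":[0,0,0],"dr":[0,0,29]},{"gripper":1,"delta_pos":[0,0,0],"dr":[0,0,30]}]'

```text
time_s: 10.02
ee_pos: [0.5435, -0.0516, 0.1061]
tool_rot: [0.454, 0.891, 0.001, 0.001]
contact_force: [0.8, 0.4, 4.4]
opening: 0.0504
```

```bash
python3 - <<'E'
from h import *
s=state();print(s["time_s"],s["ee_pos"],s["contact_force"],s["ft_torque"],s["opening"],s["q"])
p=read_camera("wrist");cv2.imwrite("pics/w8.png",p["frame"])
E
```

```text
10.0167 [ 0.54351092 -0.0515807   0.10608466] [0.81317827 0.36891729 4.42056643] [ 0.08085311 -0.05453858 -0.0516969 ] 0.05043628558382197 [-1.57155542e-01 -3.60911061e-02  1.61562017e+00  3.71635747e-04
  1.55989410e+00 -7.84628386e-01]
```

View pics/w8.png

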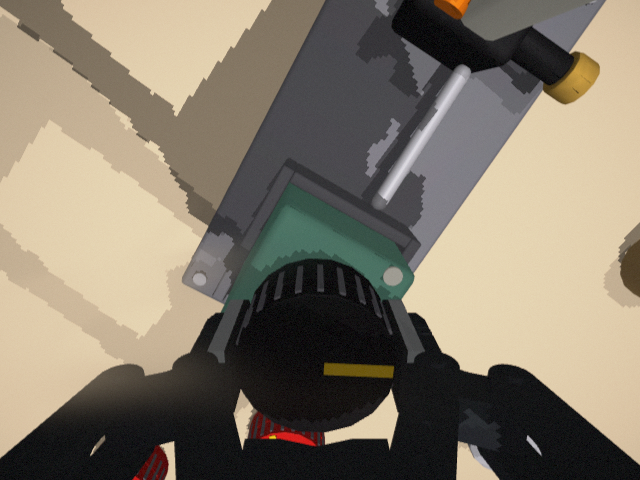

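The pointer hasn't moved relative to the jaws (324–393, 370), so there's no slip, and the tank is still square in its nest. I'll finish the turn.

Emit:
servo_tool --motion '[{"gripper":1,"delta_pos":[0,0,0],"dr":[0,0,2]},{"gripper":1,"delta_pos":[0,0,0],"dr":[0,0,5]},{"gripper":1,"delta_pos":[0,0,0],"dr":[0,0,8]},{"gripper":1,"delta_pos":[0,0,0],"dr":[0,0,11]},{"gripper":1,"delta_pos":[0,0,0],"dr":[0,0,14]},{"gripper":1,"delta_pos":[0,0,0],"dr":[0,0,17]},{"gripper":1,"delta_pos":[0,0,0],"dr":[0,0,20]},{"gripper":1,"delta_pos":[0,0,0],"dr":[0,0,23]},{"gripper":1,"delta_pos":[0,0,0],"dr":[0,0,26]},{"gripper":1,"delta_pos":[0,0,0],"dr":[0,0,28]},{"gripper":1,"delta_pos":[0,0,0],"dr":[0,0,28]}]'

```text
time_s: 10.98
ee_pos: [0.5436, -0.0517, 0.1065]
tool_rot: [0.226, 0.974, 0.0, 0.001]
contact_force: [1.0, 0.2, 6.8]
opening: 0.0508
```

```bash
python3 - <<'E'
from h import *
s=state();print(s["time_s"],s["ee_pos"],s["contact_force"],s["ft_torque"],s["opening"],s["q"])
p=read_camera("wrist");cv2.imwrite("pics/w9.png",p["frame"])
p=read_camera("scene");cv2.imwrite("pics/s9.png",cv2.resize(p["frame"][180:350,220:400],None,fx=3.5,fy=3.5))
E
```

```text
10.9833 [ 0.54361473 -0.05168431  0.10652813] [1.0161334  0.22627615 6.83321637] [0.0678607  0.01254755 0.04562735] 0.05075037950096333 [-1.57175000e-01 -3.63900892e-02  1.61511731e+00  1.36975192e-04
  1.56023595e+00 -1.27171337e+00]
```

View pics/w9.png

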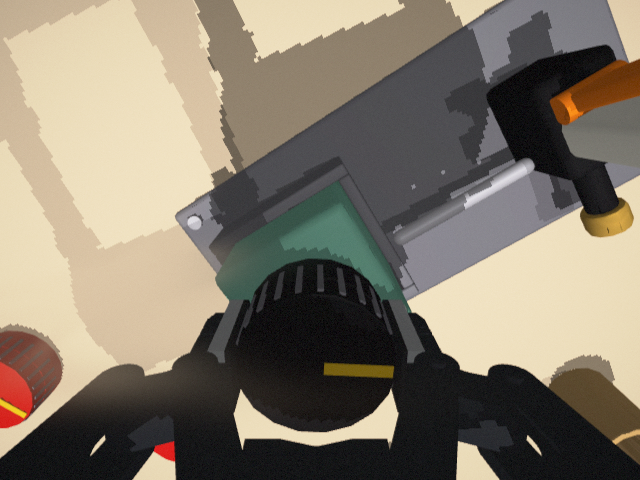

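View pics/s9.png

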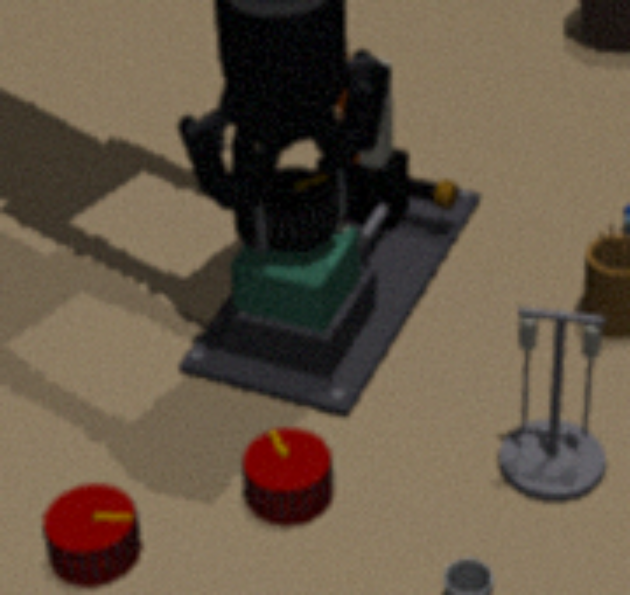

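The wrist torque has dropped to about 0.05 N m, the turn totals about 58°, and the push is about 7 N upward, so the threads have let go. Lifting straight up.

Emit:
servo_tool --motion '[{"gripper":1,"delta_pos":[0,0,0.2],"dr":[0,0,0]},{"gripper":1,"delta_pos":[0,0,0.5],"dr":[0,0,0]},{"gripper":1,"delta_pos":[0,0,0.9],"dr":[0,0,0]},{"gripper":1,"delta_pos":[0,0,1.3],"dr":[0,0,0]},{"gripper":1,"delta_pos":[0,0,1.7],"dr":[0,0,0]},{"gripper":1,"delta_pos":[0,0,2.1],"dr":[0,0,0]},{"gripper":1,"delta_pos":[0,0,2.5],"dr":[0,0,0]},{"gripper":1,"delta_pos":[0,0,2.9],"dr":[0,0,0]},{"gripper":1,"delta_pos":[0,0,3.3],"dr":[0,0,0]},{"gripper":1,"delta_pos":[0,0,3.6],"dr":[0,0,0]},{"gripper":1,"delta_pos":[0,0,3.6],"dr":[0,0,0]},{"gripper":1,"delta_pos":[0,0,3.6],"dr":[0,0,0]}]'

```text
time_s: 12.08
ee_pos: [0.5429, -0.0516, 0.1416]
tool_rot: [0.226, 0.974, 0.0, 0.0]
contact_force: [0.4, 1.2, -0.2]
opening: 0.0509
```

```bash
python3 - <<'E'
from h import *
s=state();print(s["time_s"],s["ee_pos"],s["contact_force"],s["ft_torque"],s["opening"],s["joint_velocities"])
p=read_camera("wrist");cv2.imwrite("pics/w10.png",p["frame"])
p=read_camera("scene");cv2.imwrite("pics/s10.png",cv2.resize(p["frame"][170:340,220:400],None,fx=3.5,fy=3.5))
p=read_camera("top");cv2.imwrite("pics/t10.png",p["frame"])
E
```

```text
12.0833 [ 0.54293775 -0.05162929  0.14156026] [ 0.41527973  1.16423298 -0.21661048] [ 0.0488387  -0.01745746 -0.01847554] 0.05088126056331299 [ 0.00166056  0.00347547  0.00867448  0.00020204 -0.00117442  0.00128819]
```

View pics/w10.png

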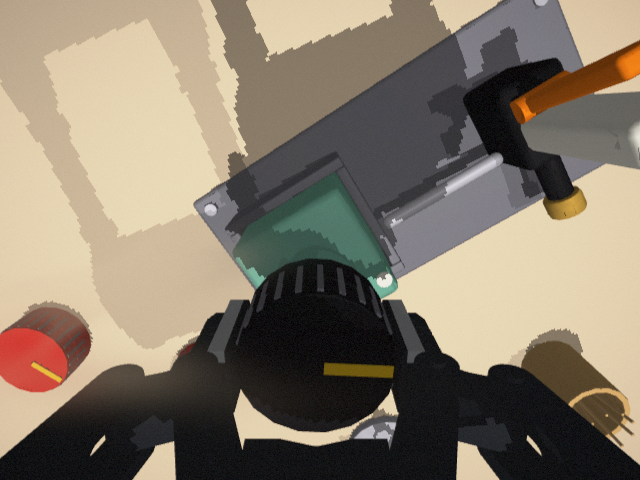

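View pics/s10.png

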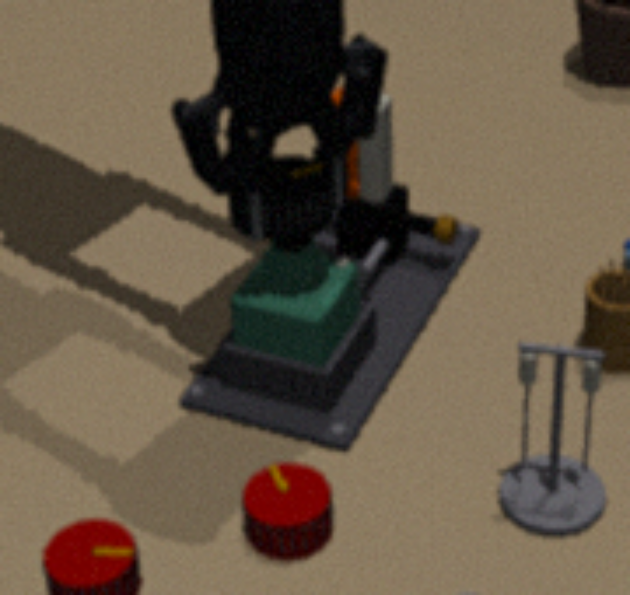

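View pics/t10.png

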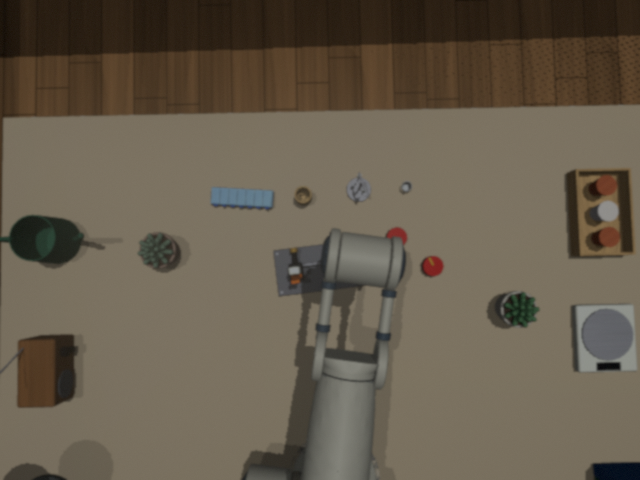

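The tank sits unmoved in its nest in both views, and the cap is level above it with nothing touching it (wrist force about 0). The red caps and everything else are where they were. Handing in.

```bash
python3 -c "
from h import *
print(close_job());s=state();print(s['time_s'],s['ee_pos'],s['opening'])"
```

```text
the job is handed in; nothing more can be done
None
the job is handed in; nothing more can be done
```

The mister is open for refilling, and the job was handed in at about 12 s of the 45 s allowed, with the gripper still holding the cap over the neck.

- **Trigger:** I pinched the orange trigger against the white grip at 45 N. The wrist camera showed it upright and flush, with the jaws at 26 mm. I held it there briefly and released it, and the next picture showed it leaning back in its original position.
- **Cap turn:** I gripped the black cap at 70 N and turned it about 58° anticlockwise with no slip in the jaws. That put the pointer at roughly 50–54° from the tank's +x, and the turning torque had dropped to about 0.05 N m.
- **Lift:** I raised the cap straight up 35 mm. By calculation its underside is about 14 mm above the seal.
- **Final state:** After the lift the wrist force read about 1 N, with the vertical part near zero, so the cap is off the seal. The tank was still seated in its nest, and nothing else visible on the sill had moved. In the top view the arm hid the tank and part of one red cap, and the wrist and scene pictures covered those.

**Disagreements:** The two camera readings of the pointer's starting angle differed by about 5° (about -9° against -4° from the tank's +x), so I aimed between them; either one lands in the open zone. The first grip position was about 2 mm off in x, and the arm gave way to it when squeezing, at about 8 N. I could not re-read the state after hand-in.

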